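Lay the drained plaster mould halves on their backs

ROBOT

A 6-joint arm with a two-finger parallel gripper is mounted at the origin on the work surface. World frame = base frame: x ahead of the robot, y to its left, z up, the work surface at z = 0. Lengths are in mm, angles in rad, forces in N, time in s.
With the tool pointing down it reaches from about 275 to 1000 mm from the base axis. Payload 8.4 kg.
Tool frame: the origin (TCP) lies at the very end of the fingers, on their centre line; the grasp point (between the pads) lies 19 mm behind it; z points along the fingers, y is the line along which they close (so a half turn about z gives the same grasp; the last joint's range is limited). The gripper opens to 85 mm and grips with 20 to 120 N. Pads are 22 mm wide; open, the fingers measure 114 mm over their backs; the gripper's body (76 mm by 85 mm) begins 54 mm behind the grasp point. The pads swing forward as they close: fully open they stand 13 mm farther back than shut.
Start: joints at [-1.147, 0.353, 1.633, -0, 1.155, -0.002], TCP at [258.155, -569.196, 231.281] pointing down, gripper open.
Joint ranges: [-2.63, 2.63], [-0.92, 2.1], [0.06, 2.66], [-1.3, 4.44], [0, 2.69], [-3.02, 3.02]. Speed limits (rad/s): [2.22, 2.22, 2.79, 3.14, 3.14, 3.14].

INTERFACE

Orientations are given as [roll, pitch, yaw] about the fixed x, y, z axes, in that order (R = Rz(yaw) Ry(pitch) Rx(roll)).
In Python, from rig import telemetry, imaging, r gives the robot as it stands. The module is installed in compiled form; this text tells all that it offers.
- The arm moves only by the tool step_arm, never from a script. Its argument "moves" is a list of rows, each a list of 3 entries, a list of its own where there are three numbers: the turn, a rotation vector about the tool's x, y, z scaled (see below), then the shift along the tool's x, y, z scaled (see below), then the opening, from -1 (shut) to 1 (fully open). A call has 1 to 8 rows; each row is the pose to reach, as a shift and turn from the pose commanded when the call began, along the tool's axes at that moment; what a row does not reach only later rows make up. The controller multiplies each number of a shift by 200 mm and each number of a turn by 45 degrees. A row lasts 1/10 s, in which the tool goes at most 50 mm and 8.59 degrees, less where a joint would pass 70% of its speed; a pose out of reach is approached as far as the arm can. A call with a number of a shift or a turn outside -1 to 1 is refused whole. A call with a gripper value outside its range is refused whole. The fingers move at their own pace and stop on an object; "squeeze" is the grip in N (left out, the last holds). Time passes only in rows, so rows that repeat a pose let the fingers close. It gives the time, the measured TCP pose, the force, the opening and the grip force at its end, in the units of the state.
- telemetry.sense(): the state, without advancing time (a new reading comes with each control period).
- imaging.grab_frame(name): name is "side" or "top" or "wrist"; returns the picture (480x640x3 uint8, red, green, blue); there is no depth.
- imaging.calibration(name): a dict with "fx", "fy", "cx", "cy" (pixels), "cam_to_world" (4x4, takes a point from camera to world coordinates). Camera axes: x right, y up, looking along -z (the intrinsics and any distortion apply to the point x, -y, -z); pixel columns grow to the right and rows downward; lengths in mm; the calibration is good to about 2 mm. The wrist camera is an equidistant fisheye: a pixel r from the principal point sees the ray r / f radians off the axis. A picture is of the moment at which its call begins: read the wrist's pose just before it. calibration takes no time and is no camera call; for the wrist camera it gives the pose at the moment of the call.
- r.sign_off(): hands the job in; it is judged then, once.
Trained networks look in the newest picture that a camera, given by its name, has taken for a name from the list of things; names that differ only in an ending like _2 or _b are one class to them, and where a whole thing is asked for, a point or a joint stands for the part that bears it (a point fixed in the world has none). Each returns a list of dicts, best first, with "conf" (0 to 1); they miss things now and then, are a little off and sometimes report something else, mostly with a low value. They report only what shows in the picture. A call takes as long as a camera call. They do not tell look-alikes from the thing itself.
- imaging.recognise(camera, name): "extent" ([left, top, width, height] in pixels, round what is visible of it).
- imaging.mark_of(camera, name): "xy" ([column, row] in pixels: a listed point, or the origin of a listed thing).
The state is a dict: "clock": time; "qpos": joint angles; "qvel": joint speeds; "joint_efforts": joint torques, N m; "eef_pos": TCP position; "tcp_rot": TCP orientation; "contact_force": force on the tool from outside, world axes, zero at the start; "wrist_torque": the same for the moment, N m; "opening": opening from 0.0 (shut) to 1.0 (fully open); "grasp_force": force on a finger pad.
Only numpy, scipy, OpenCV 4.12 (cv2) and the standard library are available. Lean on these libraries where they do the work, as an engineer would, in place of code of your own. Each camera call takes 0.05 s, during which the arm holds its last target. There are 200 camera calls.

TASK

The two halves of the plaster mould have drained standing on end. Tip each one over backwards onto the mat, right where it stands, by steadily pushing its top edge with the fingertips, so that both lie flat on their backs with the hollow side up. Do not grip, lift, strike or shove the halves along, and leave everything else on the bench as it is.

Things in the scene. Friction and masses are not known exactly. Their poses are not given: they have to be found in the camera images.
- mat: black rubber bench mat, 400 x 600 mm, 12 mm thick, fixed to the bench; origin = centre of its underside on the bench (z = 0), its upper face 12 mm above; own x is its short side. The halves stand left and right on it, one with its hollow roughly towards the robot and one with its hollow roughly away from it; either may be on the left
- half_keys: plaster mould half, a white block 56 mm thick (own x), 130 wide (own y), 120 high (own z), about 0.6 kg; 4 round buttons on the hollow face. Starts standing on the mat; origin = centre of its underside, own z up. The hollow (imprint of half a bust, up to 29 mm deep, open below) is in the face that looks along own -x, under a solid rim 22 mm high; the own +x face is the plain flat back
- half_keys_heel (a point): middle of the lower back edge of half_keys (28 mm along its own +x from its origin): the edge about which it tips. Pushed near its top it falls over by itself once it leans about 25 degrees (top moved about 50 mm); pushed low it slides. On the mat's upper face at the start and at the end
- half_sockets: plaster mould half, a white block 56 mm thick (own x), 130 wide (own y), 120 high (own z), about 0.6 kg; 4 round dimples in the hollow face. Starts standing on the mat; origin = centre of its underside, own z up. The hollow (imprint of half a bust, up to 29 mm deep, open below) is in the face that looks along own -x, under a solid rim 22 mm high; the own +x face is the plain flat back
- half_sockets_heel (a point): middle of the lower back edge of half_sockets (28 mm along its own +x from its origin): the edge about which it tips. Pushed near its top it falls over by itself once it leans about 25 degrees (top moved about 50 mm); pushed low it slides. On the mat's upper face at the start and at the end
- jar: closed glass jar with a white cap, 48 mm across, 62 mm high, standing on the mat between the halves; origin at its underside; leave alone
- modelling_tool: small flat boxwood and steel modelling tool, 130 x 11 x 8 mm, lying on the mat between the halves; origin under its middle, own x along it; leave alone
- bust: small plaster bust, the cast from the mould, 98 mm high, 74 mm over the shoulders, standing on the bench left of the mat; origin at its underside; leave alone
- tape_roll: roll of masking tape lying flat on the bench left of the mat, 100 mm across, 24 mm high; leave alone
- sealant: standing sealant cartridge, 47 mm across, 276 mm high with its red nozzle, right of the mat; origin at its underside; leave alone
- spray_can: standing spray can, 51 mm across, 176 mm high, right of the mat; origin at its underside; leave alone
Things that resemble listed ones, but are neither listed nor needed, are in the scene too. What is shaped like the half_sockets but black is not meant.

How it is judged (in metres and radians):
At the end, for the whole second after the job is handed in: both halves lie at rest on their backs on the mat, hollow side up (within 0.10 rad of level), each lower back edge within 60 mm of where it began and within 10 mm of the mat's upper face; every other loose thing within 25 mm of its start (angle between each of half_keys, half_sockets's own x axis and vertical above 3.0416 rad and height (world z) of each of half_keys_heel, half_sockets_heel below 0.022 m and distance of each of half_keys_heel, half_sockets_heel from where it was at the start of the episode below 0.06 m and linear speed of each of half_keys, half_sockets below 0.02 m/s and angular speed of each of half_keys, half_sockets below 0.1 rad/s and distance of each of jar, modelling_tool, bust, tape_roll, sealant, spray_can from where it was at the start of the episode below 0.025 m); the robot touches nothing.
It fails at once if a mould half is lifted: its lower back edge is more than 25 mm above the mat (height (world z) of any of half_keys_heel, half_sockets_heel above 0.037 m).
It fails at once if a mould half is shoved along or carried: its lower back edge is more than 60 mm from where it began (distance of any of half_keys_heel, half_sockets_heel from where it was at the start of the episode above 0.06 m).
It fails at once if a mould half is gripped or struck: the fingers press on it with more than 30 N in all (contact force between the fingers and half_keys above 30 N or contact force between the fingers and half_sockets above 30 N).
It fails at once if another loose thing on the bench is moved more than 25 mm (distance of any of jar, modelling_tool, bust, tape_roll, sealant, spray_can from where it was at the start of the episode above 0.025 m).
It also fails if it takes over 45 s, if anything falls off the work surface, if the arm or the gripper's body presses on something with over 40 N, if the wrist force passes 120 N, or if a joint passes its speed limit or range.

## Working session

There is one attempt and no reset: what is moved stays moved. The work goes in short steps, Python scripts to look and compute and a tool call to move; the robot and the scene stay as the last step left them, time stands still between calls to the robot, and variables do not carry over. Pictures are saved under pics/ and viewed, at most 10 in all, crops included, and the job is handed in when it is done.

Besides the shell and the picture viewer there is one more tool, called as name(argument=value, ...), one argument or row to a line, values as JSON. step_arm: Moves the arm, as the interface text tells. Its arguments: {"type":"object","properties":{"moves":{"type":"array"},"squeeze":{"type":"number"}},"required":["moves"]}

```bash
mkdir -p pics; python3 - <<'E'
from rig import telemetry, imaging, r
import cv2
s=telemetry.sense();print(s)
for c in("top","side"):
    f=imaging.grab_frame(c);cv2.imwrite(f"pics/{c}0.png",f[:,:,::-1])
    k=imaging.calibration(c);print(c,k)
    for n in("half_keys","half_sockets","half_keys_heel","half_sockets_heel","jar","modelling_tool","mat"):
        m=imaging.mark_of(c,n)[:3]; e=imaging.recognise(c,n)[:3] if 'heel' not in n else []
        print(n,[(x['xy'],round(x['conf'],2)) for x in m],[(x['extent'],round(x['conf'],2)) for x in e])
E
```

```text
{'clock': 0.0, 'qpos': array([-1.14741265e+00,  3.53646454e-01,  1.63419467e+00,  2.76251328e-05,
        1.15520666e+00, -2.42900927e-03]), 'qvel': array([ 1.36855825e-03, -3.80075672e-05, -3.54744112e-04,  3.29047251e-04,
       -8.01539248e-04,  4.96768182e-04]), 'joint_efforts': array([ 1.32583547e-03, -6.05244255e+01, -3.42067480e+01,  2.96329936e-04,
        9.19102924e-03,  6.15573640e-06]), 'eef_pos': array([ 257.94316463, -568.72447957,  230.53685037]), 'tcp_rot': array([-3.14013759e+00, -2.87918249e-05,  4.25801493e-01]), 'contact_force': array([ 0.34342341, -0.14343457,  0.46330953]), 'wrist_torque': array([-0.01367855, -0.00302143, -0.01583398]), 'grasp_force': 0.0, 'opening': 1.000906741577218}
top {'fx': 576.4582884034568, 'fy': 576.4582884034568, 'cx': 325.62447030934254, 'cy': 236.59229045379328, 'cam_to_world': array([[ 3.08161198e-02,  9.94358569e-01, -1.01495825e-01,
         3.21859435e+02],
       [-9.99385134e-01,  3.23516555e-02,  1.35175403e-02,
         1.96499553e+01],
       [ 1.67248400e-02,  1.01016861e-01,  9.94744125e-01,
         1.48646962e+03],
     
[... 1207 characters left out ...]
000e+00]])}
half_keys [([402.8, 200.8], 0.59), ([322.4, 265.6], 0.42)] [([380.6, 152.4, 52.1, 66.2], 0.69), ([429.8, 126.9, 17.7, 29.7], 0.19)]
half_sockets [([151.1, 309.1], 0.89), ([251.3, 336.8], 0.8), ([337.3, 268.5], 0.66)] [([116.8, 246.4, 59.2, 84.1], 0.89), ([307.2, 212.0, 56.5, 77.6], 0.88), ([208.8, 274.6, 74.0, 88.0], 0.71)]
half_keys_heel [([413.6, 207.7], 0.76)] []
half_sockets_heel [([320.9, 264.3], 0.85), ([259.7, 341.4], 0.85), ([140.8, 316.1], 0.68)] []
jar [([373.4, 234.1], 0.57)] [([362.3, 214.5, 23.1, 29.7], 0.73), ([226.4, 157.4, 275.0, 203.7], 0.43)]
modelling_tool [([409.6, 260.8], 0.7)] [([388.0, 245.7, 46.9, 23.5], 0.54)]
mat [] [([223.6, 156.9, 277.1, 199.3], 0.87)]
```

View pics/top0.png

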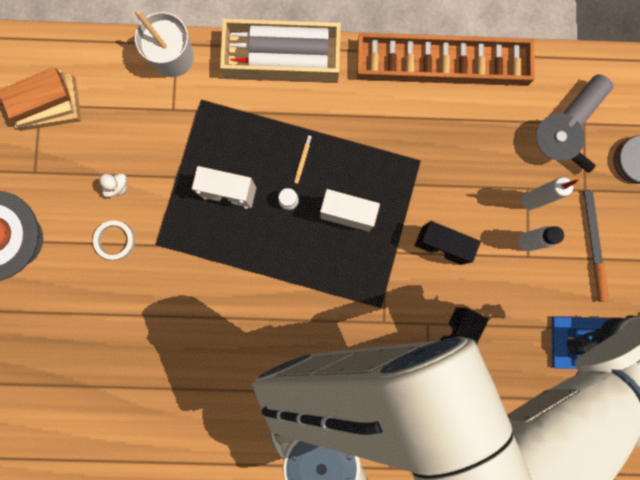

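View pics/side0.png

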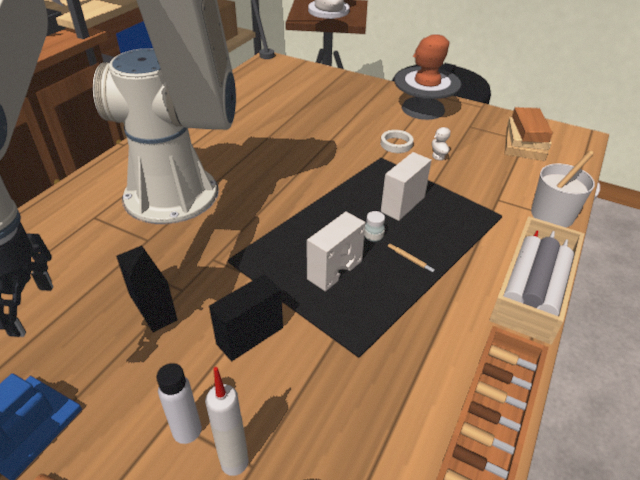

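The left white half is half_keys at about (225,187), with its buttons on the robot-facing edge. The right one is half_sockets at about (350,210), with its hollow facing away. The black blocks at (448,242) and (467,325) are decoys. Next I fit both poses from the silhouettes.

```bash
cat > h.py <<'E'
import numpy as np,cv2
from scipy.optimize import minimize
from rig import imaging,telemetry
def proj(c,P):
    k=imaging.calibration(c);T=np.linalg.inv(k["cam_to_world"]);p=np.c_[P,np.ones(len(P))]@T.T
    return np.c_[k["cx"]+k["fx"]*p[:,0]/-p[:,2],k["cy"]+k["fy"]*p[:,1]/p[:,2]]
def back(c,uv,z):
    k=imaging.calibration(c);T=k["cam_to_world"];d=T[:3,:3]@np.array([(uv[0]-k["cx"])/k["fx"],-(uv[1]-k["cy"])/k["fy"],-1.])
    return T[:3,3]+d*(z-T[2,3])/d[2]
def box(x,y,a):
    q=np.array([[i*28,j*65,k] for i in(-1,1) for j in(-1,1) for k in(12,132)],float)
    c,s=np.cos(a),np.sin(a);q[:,:2]=q[:,:2]@np.array([[c,s],[-s,c]])+[x,y];return q
E
python3 - <<'E'
from h import *
S=8
def crop(im,e):
    x,y,w,h=e; m=(im.min(2)>75).astype(np.uint8)  # mat and hollow shadow dark
    z=np.zeros_like(m);z[y:y+h,x:x+w]=m[y:y+h,x:x+w]
    n,l,st,_=cv2.connectedComponentsWithStats(z);i=1+np.argmax(st[1:,4])
    q=np.argwhere(l==i)[:,::-1]
    m2=np.zeros_like(z);cv2.fillPoly(m2,[cv2.convexHull(q.astype(np.int32))],1);return m2
R={"half_keys":((186,158,80,56),(375,147,60,75),(229.7,192.3),(0,)),
   "half_sockets":((316,183,70,54),(302,207,62,86),(348.7,215.6),(np.pi,))}
ims={c:cv2.imread(f"pics/{c}0.png") for c in("top","side")}
for n,(et,es,uv,ya) in R.items():
    M={"top":crop(ims["top"],et),"side":crop(ims["side"],es)}
    p0=back("top",uv,12)
    def cost(v,use=("top","side")):
        t=0
        for c in use:
            h=cv2.convexHull(proj(c,box(*v[:2],v[2]/100)).astype(np.float32)-[0,0])
            z=np.zeros((480*4,640*4),np.uint8);cv2.fillPoly(z,[np.round(h*4+1.5).astype(np.int32)],255)
            z=cv2.resize(z,(640,480),interpolation=cv2.INTER_AREA)/255.
            t+=np.abs(z-M[c]).sum()
        return t
    for use in(("top",),("side",),("top","side")):
        best=min((minimize(cost,[p0[0],p0[1],a],args=(use,),method="Nelder-Mead",options=dict(initial_simplex=np.array([[p0[0],p0[1],a],[p0[0]+12,p0[1],a],[p0[0],p0[1]+12,a],[p0[0],p0[1],a+12]]))) for a in(-30,-15,0,15)),key=lambda r:r.fun)
        print(n,use,best.x.round(1),round(best.fun,1),[int(m.sum()) for m in M.values()])
E
```

```text
Traceback (most recent call last):
cv2.error: OpenCV(4.12.0) /io/opencv/modules/imgproc/src/convhull.cpp:143: error: (-215:Assertion failed) total >= 0 && (depth == CV_32F || depth == CV_32S) in function 'convexHull'
```

```bash
cat > fit.py <<'E'
from h import *
def crop(im,e):
    x,y,w,h=e; m=(im.min(2)>75).astype(np.uint8)
    z=np.zeros_like(m);z[y:y+h,x:x+w]=m[y:y+h,x:x+w]
    n,l,st,_=cv2.connectedComponentsWithStats(z);i=1+np.argmax(st[1:,4])
    q=np.argwhere(l==i)[:,::-1]
    m2=np.zeros_like(z);cv2.fillPoly(m2,[cv2.convexHull(q.astype(np.int32))],1);return m2
R={"half_keys":((186,158,80,56),(375,147,60,75),(229.7,192.3)),
   "half_sockets":((316,183,70,54),(302,207,62,86),(348.7,215.6))}
C=("top","side");ims={c:cv2.imread(f"pics/{c}0.png") for c in C}
out={c:i.copy() for c,i in ims.items()}
for n,(et,es,uv) in R.items():
    M={"top":crop(ims["top"],et),"side":crop(ims["side"],es)}
    p0=back("top",uv,12)
    def cost(v,use=C):
        t=0
        for c in use:
            h=cv2.convexHull(proj(c,box(*v[:2],v[2]/100)).astype(np.float32))
            z=np.zeros((1920,2560),np.uint8);cv2.fillPoly(z,[np.round(h*4+1.5).astype(np.int32)],255)
            t+=np.abs(cv2.resize(z,(640,480),interpolation=cv2.INTER_AREA)/255.-M[c]).sum()
        return t
    for use in(("top",),("side",),C):
        best=min((minimize(cost,[*p0[:2],a],args=(use,),method="Nelder-Mead",options=dict(maxfev=120,initial_simplex=np.array([[*p0[:2],a]]*4)+np.vstack([np.zeros(3),12*np.eye(3)]))) for a in(-25,-10,10)),key=lambda r:r.fun)
        print(n,use,best.x.round(1),round(best.fun,1),[int(m.sum()) for m in M.values()])
    for c in C:
        for p in proj(c,box(*best.x[:2],best.x[2]/100)): cv2.circle(out[c],tuple(p.round().astype(int)),1,(0,0,255),-1)
cv2.imwrite("pics/fit.png",np.hstack([cv2.resize(out["top"][140:260,180:400],None,fx=1.8,fy=1.8),cv2.resize(out["side"][140:300,290:450],(396,396))[:216] if 0 else cv2.resize(out["side"][140:300,290:450],(216,216))]))
E
python3 fit.py
```

```text
half_keys ('top',) [582.1 254.9 -16.3] 200.4 [2004, 3823]
half_keys ('side',) [556.  290.9 -78.2] 1193.5 [2004, 3823]
half_keys ('top', 'side') [577.8 253.3 -27.3] 1753.0 [2004, 3823]
half_sockets ('top',) [533.9 -55.2 -24.5] 110.8 [1753, 3304]
half_sockets ('side',) [528.2 -54.3 -25.3] 126.1 [1753, 3304]
half_sockets ('top', 'side') [530.3 -55.5 -23.4] 390.4 [1753, 3304]
```

```bash
sed -i 's/m=(im.min(2)>75).astype/m=((im.min(2)>70)\&(im.max(2)-im.min(2)<45)).astype/; s/^cv2.imwrite.*$/cv2.imwrite("pics\/fit2.png",np.hstack([cv2.resize(out["top"][150:245,185:395],None,fx=2.2,fy=2.2),cv2.resize(out["side"][145:295,295:435],(195,209))]))/' fit.py; python3 fit.py
```

```text
Traceback (most recent call last):
  File "fit.py", line 23, in <module>
    best=min((minimize(cost,[*p0[:2],a],args=(use,),method="Nelder-Mead",options=dict(maxfev=120,initial_simplex=np.array([[*p0[:2],a]]*4)+np.vstack([np.zeros(3),12*np.eye(3)]))) for a in(-25,-10,10)),key=lambda r:r.fun)
  File "fit.py", line 23, in <genexpr>
    best=min((minimize(cost,[*p0[:2],a],args=(use,),method="Nelder-Mead",options=dict(maxfev=120,initial_simplex=np.array([[*p0[:2],a]]*4)+np.vstack([np.zeros(3),12*np.eye(3)]))) for a in(-25,-10,10)),key=lambda r:r.fun)
              ~~~~~~~~^^^^^^^^^^^^^^^^^^^^^^^^^^^^^^^^^^^^^^^^^^^^^^^^^^^^^^^^^^^^^^^^^^^^^^^^^^^^^^^^^^^^^^^^^^^^^^^^^^^^^^^^^^^^^^^^^^^^^^^^^^^^^^^^^^^^^^^^^^^^^^^^^^^^^^^^^^^^
  File "fit.py", line 18, in cost
    h=cv2.convexHull(proj(c,box(*v[:2],v[2]/100)).astype(np.float32))
                     ~~~~^^^^^^^^^^^^^^^^^^^^^^^^
  File "h.py", line 5, in proj
    k=imaging.calibration(c);T=np.linalg.inv(k["cam_to_world"]);p=np.c_[P,np.ones(len(P))]@T.T
ValueError: time passes only in moves, steps and waits
```

```bash
python3 - <<'E'
s=open('h.py').read()
s=s.replace('imaging.calibration(c)','K[c]')
s=s.replace('def proj','''a=np.array
K={"top":dict(fx=576.45829,fy=576.45829,cx=325.62447,cy=236.59229,cam_to_world=a([[.0308161198,.994358569,-.101495825,321.859435],[-.999385134,.0323516555,.0135175403,19.6499553],[.01672484,.101016861,.994744125,1486.46962],[0,0,0,1]])),
"side":dict(fx=527.5977,fy=527.5977,cx=320.861116,cy=238.926897,cam_to_world=a([[.882982564,-.325693877,.338031494,892.06272],[.469104309,.586452514,-.660314013,-835.005884],[.0168208113,.74161779,.670611746,884.637232],[0,0,0,1]]))}
def proj''',1)
open('h.py','w').write(s)
E
python3 fit.py
```

```text
half_keys ('top',) [580.9 255.  -15.3] 209.9 [2011, 2585]
half_keys ('side',) [576.5 245.5 -25. ] 269.7 [2011, 2585]
half_keys ('top', 'side') [577.4 251.9 -21.5] 530.4 [2011, 2585]
half_sockets ('top',) [533.9 -55.2 -24.5] 130.3 [1778, 3324]
half_sockets ('side',) [528.3 -54.4 -25.1] 140.1 [1778, 3324]
half_sockets ('top', 'side') [531.1 -56.2 -23.6] 378.7 [1778, 3324]
```

View pics/fit2.png

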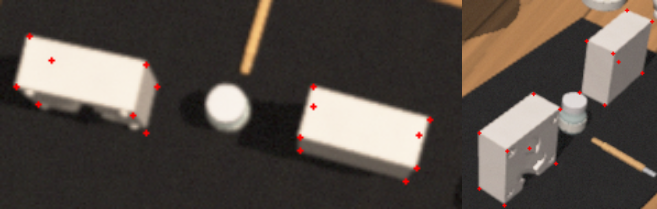

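The overlay fits well, within about 4 mm.

| Half | Centre (mm) | Block axis yaw | Tips towards |
|---|---|---|---|
| half_keys | (578, 252) | −0.20 | away from the robot |
| half_sockets | (531, −56) | −0.24 | the robot |

I go to the far side of half_sockets first.

step_arm(
  moves=[
    [[0, 0, 0], [0.5, -0.3, -0.35], -1],
    [[0, 0, 0], [1, -0.6, -0.35], -1],
    [[0, 0, 0], [1, -0.6, -0.35], -1],
    [[0, 0, 0], [1, -0.6, -0.35], -1],
    [[0, 0, 0], [1, -0.6, -0.35], -1],
    [[0, 0, 0], [1, -0.6, -0.35], -1],
  ],
  squeeze=30,
)

```text
clock: 1.9
eef_pos: [393.7, -374.0, 303.1]
tcp_rot: [3.14, -0.002, 0.43]
contact_force: [-0.8, -0.4, -0.2]
opening: 0.006
grasp_force: 0.0
```

step_arm(
  moves=[
    [[0, 0, 0], [0.5, -0.3, 0], -1],
    [[0, 0, 0], [1, -0.6, 0], -1],
    [[0, 0, 0], [1, -0.6, 0], -1],
    [[0, 0, 0], [1, -0.6, 0], -1],
    [[0, 0, 0], [1, -0.6, 0], -1],
    [[0, 0, 0], [1, -0.6, 0], -1],
  ],
)

```text
clock: 2.5
eef_pos: [525.2, -182.7, 301.1]
tcp_rot: [-3.141, -0.001, 0.429]
contact_force: [-0.2, 0.0, 0.4]
opening: 0.002
grasp_force: 0.0
```

step_arm(
  moves=[
    [[0, 0, 0.2], [0.3, -0.2, 0], -1],
    [[0, 0, 0.4], [0.58, -0.35, 0], -1],
    [[0, 0, 0.6], [0.58, -0.35, 0], -1],
    [[0, 0, 0.848], [0.58, -0.35, 0], -1],
    [[0, 0, 0.848], [0.58, -0.35, 0], -1],
    [[0, 0, 0.848], [0.58, -0.35, 0], -1],
    [[0, 0, 0.848], [0.58, -0.35, 0], -1],
  ],
)

```text
clock: 3.2
eef_pos: [599.8, -74.6, 301.1]
tcp_rot: [3.141, 0.0, -0.238]
contact_force: [0.5, -0.1, 0.1]
opening: 0.002
grasp_force: 0.0
```

step_arm(
  moves=[
    [[0, 0, 0], [0, 0, 0.25], -1],
    [[0, 0, 0], [0, 0, 0.5], -1],
    [[0, 0, 0], [0, 0, 0.75], -1],
    [[0, 0, 0], [0, 0, 0.885], -1],
    [[0, 0, 0], [0, 0, 0.885], -1],
    [[0, 0, 0], [0, 0, 0.885], -1],
  ],
)

```text
clock: 3.8
eef_pos: [600.3, -74.3, 124.9]
tcp_rot: [3.142, -0.0, -0.24]
contact_force: [0.9, 1.0, 1.0]
opening: 0.003
grasp_force: 0.0
```

```bash
python3 - <<'E'
from rig import telemetry, imaging
import cv2
f=imaging.grab_frame("side");print(telemetry.sense()['eef_pos'])
cv2.imwrite("pics/s1.png",cv2.resize(f[100:340,220:480,::-1],None,fx=2,fy=2))
E
```

```text
[601.207259   -74.34254334 126.04655704]
```

View pics/s1.png

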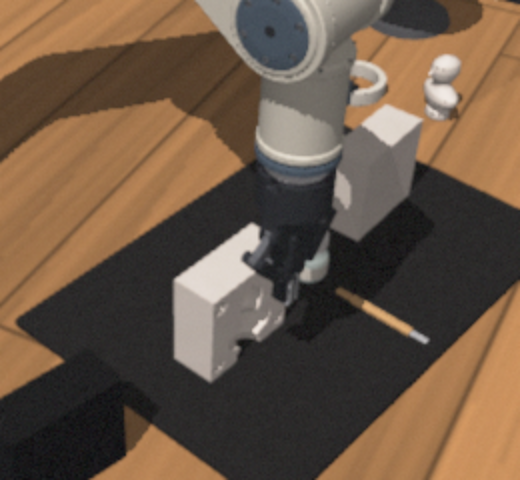

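The shut fingers stand at about (285,290), in front of the middle of the half_sockets rim. I approach gently.

step_arm(
  moves=[
    [[0, 0, 0], [-0.05, 0, 0], -1],
    [[0, 0, 0], [-0.1, 0, 0], -1],
    [[0, 0, 0], [-0.115, 0, 0], -1],
    [[0, 0, 0], [-0.13, 0, 0], -1],
    [[0, 0, 0], [-0.145, 0, 0], -1],
    [[0, 0, 0], [-0.16, 0, 0], -1],
    [[0, 0, 0], [-0.175, 0, 0], -1],
    [[0, 0, 0], [-0.19, 0, -0.005], -1],
  ],
)

```text
clock: 4.65
eef_pos: [563.5, -64.8, 125.5]
tcp_rot: [-3.142, -0.001, -0.24]
contact_force: [1.2, -0.2, 1.9]
opening: -0.0
grasp_force: 0.9
```

step_arm(
  moves=[
    [[0, 0, 0], [-0.02, 0, -0.005], -1],
    [[0, 0, 0], [-0.04, 0, -0.01], -1],
    [[0, 0, 0], [-0.06, 0, -0.015], -1],
    [[0, 0, 0], [-0.08, 0, -0.02], -1],
    [[0, 0, 0], [-0.1, 0, -0.025], -1],
    [[0, 0, 0], [-0.12, 0, -0.03], -1],
  ],
)

```text
clock: 5.25
eef_pos: [539.3, -58.9, 131.3]
tcp_rot: [3.142, 0.0, -0.24]
contact_force: [0.7, 0.6, 0.9]
opening: -0.0
grasp_force: 0.3
```

```bash
python3 - <<'E'
from rig import telemetry, imaging
import cv2
f=imaging.grab_frame("side");s=telemetry.sense();print(s['eef_pos'],s['contact_force'])
cv2.imwrite("pics/s2.png",cv2.resize(f[180:300,260:400,::-1],None,fx=3,fy=3))
E
```

```text
[538.59074552 -58.75080222 131.28716134] [-0.94699976 -0.7382349  -1.03364275]
```

View pics/s2.png

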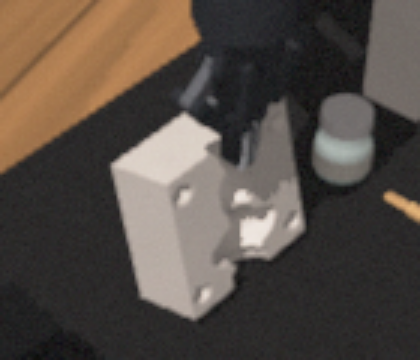

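The half is tipping cleanly, leaning about 14° with the finger on the rim. I keep pushing.

step_arm(
  moves=[
    [[0, 0, 0], [-0.02, 0, -0.005], -1],
    [[0, 0, 0], [-0.04, 0, -0.01], -1],
    [[0, 0, 0], [-0.06, 0, -0.015], -1],
    [[0, 0, 0], [-0.08, 0, -0.02], -1],
    [[0, 0, 0], [-0.1, 0, -0.025], -1],
    [[0, 0, 0], [-0.12, 0, -0.03], -1],
    [[0, 0, 0], [-0.14, 0, -0.03], -1],
    [[0, 0, 0], [-0.16, 0, -0.03], -1],
  ],
)

```text
clock: 6.1
eef_pos: [508.4, -51.3, 137.3]
tcp_rot: [-3.142, -0.0, -0.24]
contact_force: [-0.1, 0.6, 1.0]
opening: 0.001
grasp_force: 0.0
```

step_arm(
  moves=[
    [[0, 0, 0], [-0.01, 0, 0], -1],
    [[0, 0, 0], [-0.02, 0, -0.1], -1],
    [[0, 0, 0], [-0.02, 0, -0.3], -1],
    [[0, 0, 0], [-0.02, 0, -0.6], -1],
    [[0, 0, 0], [-0.02, 0, -0.8], -1],
    [[0, 0, 0], [-0.02, 0, -0.8], -1],
  ],
)

```text
clock: 6.7
eef_pos: [508.3, -50.8, 304.3]
tcp_rot: [-3.14, -0.011, -0.24]
contact_force: [0.6, 0.0, -1.1]
opening: -0.0
grasp_force: 0.0
```

```bash
python3 - <<'E'
from rig import telemetry, imaging
import cv2
f=imaging.grab_frame("side");s=telemetry.sense();print(s['clock'],s['eef_pos'],s['tcp_rot'],s['contact_force'],s['qpos'])
cv2.imwrite("pics/s3.png",cv2.resize(f[100:320,200:480,::-1],None,fx=2,fy=2))
E
```

```text
6.75 [506.77447389 -50.61940714 300.95268194] [-3.14057042 -0.00697308 -0.24025969] [ 0.80790599 -0.1021933  -0.18801143] [-1.02537681e-01  1.02596609e-01  1.79808956e+00  5.85454262e-05
  1.23385909e+00  1.70849561e+00]
```

View pics/s3.png

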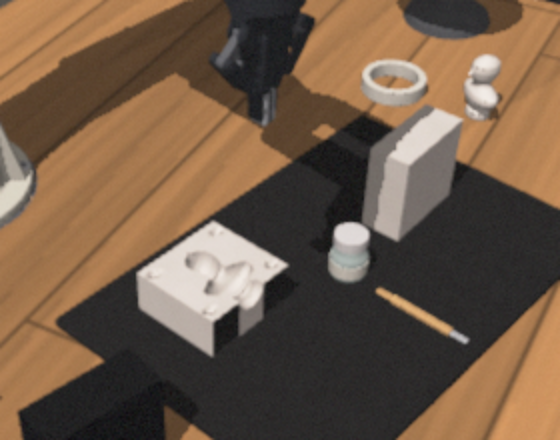

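half_sockets lies flat, hollow up, around (212,275), and everything else is undisturbed. Next is half_keys, from the robot side.

step_arm(
  moves=[
    [[0, 0, 0], [-0.05, -0.2, 0], -1],
    [[0, 0, 0], [-0.1, -0.4, 0], -1],
    [[0, 0, 0], [-0.15, -0.6, 0], -1],
    [[0, 0, 0], [-0.19, -0.77, 0], -1],
    [[0, 0, 0], [-0.19, -0.77, 0], -1],
  ],
)

```text
clock: 7.25
eef_pos: [503.8, 111.5, 295.9]
tcp_rot: [-3.141, 0.002, -0.237]
contact_force: [0.3, 0.5, -0.2]
opening: 0.002
grasp_force: 0.0
```

step_arm(
  moves=[
    [[0, 0, 0], [-0.05, -0.2, 0], -1],
    [[0, 0, 0], [-0.1, -0.4, 0], -1],
    [[0, 0, 0], [-0.15, -0.6, 0], -1],
    [[0, 0, -0.051], [-0.19, -0.77, 0], -1],
    [[0, 0, -0.051], [-0.19, -0.77, 0], -1],
    [[0, 0, -0.051], [-0.19, -0.77, 0], -1],
  ],
)

```text
clock: 7.85
eef_pos: [503.7, 266.5, 296.0]
tcp_rot: [3.14, 0.002, -0.199]
contact_force: [0.1, -1.0, 0.2]
opening: -0.0
grasp_force: 0.0
```

step_arm(
  moves=[
    [[0, 0, 0], [0, 0, 0.25], -1],
    [[0, 0, 0], [0, 0, 0.5], -1],
    [[0, 0, 0], [0, 0, 0.75], -1],
    [[0, 0, 0], [0, 0, 0.858], -1],
    [[0, 0, 0], [0, 0, 0.858], -1],
    [[0, 0, 0], [0, 0, 0.858], -1],
  ],
)

```text
clock: 8.45
eef_pos: [504.6, 265.7, 126.1]
tcp_rot: [3.141, 0.0, -0.202]
contact_force: [0.9, 0.4, 1.3]
opening: 0.003
grasp_force: 0.0
```

```bash
python3 - <<'E'
from rig import telemetry, imaging
import cv2,numpy as np
f=imaging.grab_frame("side");g=imaging.grab_frame("top");print(telemetry.sense()['eef_pos'])
cv2.imwrite("pics/k1.png",cv2.resize(np.hstack([f[130:250,340:470,::-1],g[130:250,170:300,::-1]]),None,fx=3,fy=3))
E
```

```text
[505.59985052 266.7530247  127.53369735]
```

View pics/k1.png

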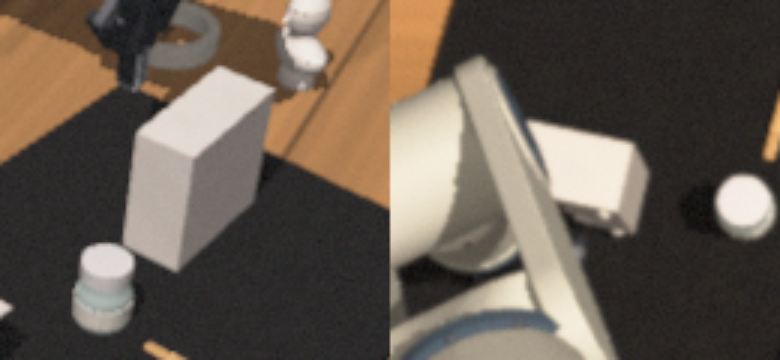

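The fingers at about (130,80) are behind the rim of half_keys, roughly centred and clear of everything. I approach and push.

step_arm(
  moves=[
    [[0, 0, 0], [0.06, 0, 0.005], -1],
    [[0, 0, 0], [0.12, 0, 0.005], -1],
    [[0, 0, 0], [0.14, 0, 0.005], -1],
    [[0, 0, 0], [0.155, 0, 0.005], -1],
    [[0, 0, 0], [0.17, 0, 0.005], -1],
    [[0, 0, 0], [0.185, 0, 0.005], -1],
    [[0, 0, 0], [0.2, 0, 0], -1],
    [[0, 0, 0], [0.215, 0, 0], -1],
  ],
)

```text
clock: 9.35
eef_pos: [546.3, 258.4, 125.8]
tcp_rot: [3.141, 0.001, -0.2]
contact_force: [-2.4, 0.8, 1.5]
opening: 0.002
grasp_force: 1.1
```

step_arm(
  moves=[
    [[0, 0, 0], [0.02, 0, -0.005], -1],
    [[0, 0, 0], [0.04, 0, -0.01], -1],
    [[0, 0, 0], [0.06, 0, -0.015], -1],
    [[0, 0, 0], [0.08, 0, -0.02], -1],
    [[0, 0, 0], [0.1, 0, -0.025], -1],
    [[0, 0, 0], [0.12, 0, -0.03], -1],
  ],
)

```text
clock: 9.95
eef_pos: [570.5, 253.4, 131.8]
tcp_rot: [-3.141, -0.0, -0.2]
contact_force: [-0.7, 0.8, 1.2]
opening: 0.002
grasp_force: 0.3
```

step_arm(
  moves=[
    [[0, 0, 0], [0.02, 0, -0.005], -1],
    [[0, 0, 0], [0.04, 0, -0.01], -1],
    [[0, 0, 0], [0.06, 0, -0.015], -1],
    [[0, 0, 0], [0.08, 0, -0.02], -1],
    [[0, 0, 0], [0.1, 0, -0.025], -1],
    [[0, 0, 0], [0.12, 0, -0.03], -1],
    [[0, 0, 0], [0.14, 0, -0.03], -1],
    [[0, 0, 0], [0.16, 0, -0.03], -1],
  ],
)

```text
clock: 10.75
eef_pos: [601.7, 247.1, 137.7]
tcp_rot: [-3.142, -0.0, -0.2]
contact_force: [-0.0, 0.5, 0.0]
opening: -0.004
grasp_force: 0.0
```

```bash
python3 - <<'E'
from rig import telemetry, imaging
import cv2,numpy as np
f=imaging.grab_frame("side");s=telemetry.sense();print(s['eef_pos'],s['contact_force'])
cv2.imwrite("pics/k2.png",cv2.resize(f[130:250,340:470,::-1],None,fx=3,fy=3))
E
```

```text
[602.26652527 246.96982762 137.72848681] [0.76328884 0.79103495 0.20936219]
```

View pics/k2.png

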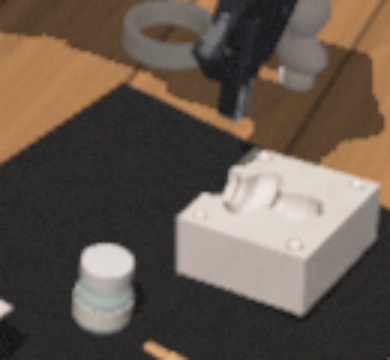

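half_keys now lies flat, hollow up, around (280,235). I retreat upwards, check once more, and hand in.

step_arm(
  moves=[
    [[0, 0, 0], [0, 0, -0.2], -1],
    [[0, 0, 0], [0, 0, -0.4], -1],
    [[0, 0, 0], [0, 0, -0.6], -1],
    [[0, 0, 0], [0, 0, -0.8], -1],
    [[0, 0, 0], [0, 0, -0.8], -1],
    [[0, 0, 0], [0, 0, -0.8], -1],
    [[0, 0, 0], [0, 0, -0.8], -1],
  ],
)

```text
clock: 11.5
eef_pos: [600.6, 246.8, 296.3]
tcp_rot: [3.14, 0.002, -0.2]
contact_force: [0.4, 0.3, -1.0]
opening: -0.002
grasp_force: 0.0
```

```bash
python3 - <<'E'
from rig import telemetry, imaging
import cv2
f=imaging.grab_frame("side");cv2.imwrite("pics/end.png",f[:,:,::-1])
for n in("half_keys_heel","half_sockets_heel","jar","modelling_tool","bust"): print(n,[(x['xy'],x['conf']) for x in imaging.mark_of("side",n)[:3]])
E
```

```text
half_keys_heel [([414.6, 208.2], 0.81)]
half_sockets_heel [([321.8, 266.3], 0.78), ([260.3, 342.0], 0.66), ([136.8, 314.1], 0.56)]
jar [([369.5, 236.4], 0.58)]
modelling_tool [([410.6, 259.7], 0.48)]
bust [([437.2, 154.4], 0.65), ([235.3, 462.1], 0.37)]
```

View pics/end.png

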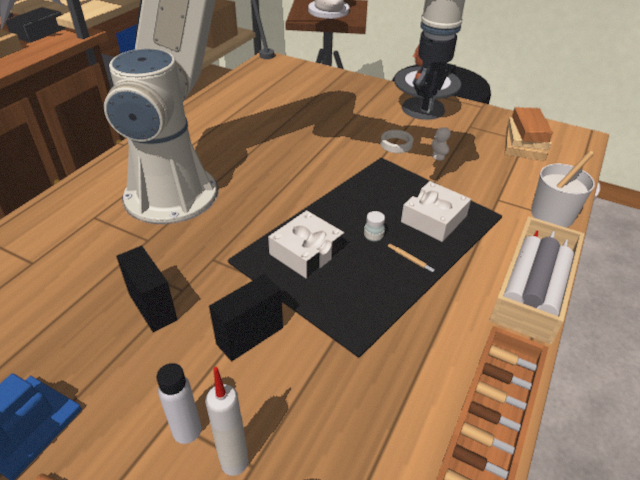

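Both halves lie flat, sockets at about (306,243) and keys at about (436,210). The detected heels moved no more than about 2 px, and nothing else has visibly shifted.

```bash
python3 -c "
from rig import r
print(r.sign_off())"
```

```text
the job is handed in; nothing more can be done
None
```

Both mould halves were tipped onto their backs, hollow side up, where they stood, and the job is handed in; the last image showed nothing else moved, but the hand-in gave no verdict.

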